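Free a skewed pack, cock the date stamp and stamp it

TASK

Draw the date stamp's black knob up until the striker stays up by itself, and free the pack of red sweets that lies skewed in the tray with two corners caught under the blue rims: turn it straight with the tray, then lift it out. With the striker still cocked, slide the pack label end first along the base under the striker until it is fully home against the brass stop, let go of it, and press the yellow trip paddle so that the striker fires onto the label; finally take your hand away with the pack left in place under the stamp. Do not disturb the bowl, the bottle or the brush.

Things in the scene. Friction and masses are not known exactly. Their poses are not given: they have to be found in the camera images.
- stamp: Fixed bench date stamp: blue head on a blue column, dark base plate (x -170 to +70, y +-75 mm, top 14 mm above the table). Origin: on the table under the striker's axis; +x: the way a pack is pushed in; +y: paddle side; z up. The head covers x -58 to +70, y +-35, 85 to 168 mm above the table: the gripper must stay before x -58, so a pack held by its middle cannot go home.
- stop (a point): Centre of the brass stop's face, at stamp x +30 mm, height 14 to 40 mm; the pack's label end rests on it when fully home. Ahead of it two steel guides 18 mm high leave a channel 60 mm wide (y +-30) from stamp x -62 to +38, with flared lead-ins, about 82 mm wide at their mouth at x -92.
- striker (a joint): Height of the sprung striker above its lowest place, m. 0: down, its 32 mm steel face 20 mm above the table, in a pack's way. The pull grows from about 9 to 15 N. Past 0.045 the sear snaps under its catch and then holds it by itself (reads about 0.045); hard end at 0.053: stop at about 0.050, then ease down. Fired onto the label it rests at about 0.016.
- knob (a point): Centre of the striker's knob, a black upright cylinder of 34 mm diameter and 32 mm height on top of the rod, moving with it: 201 mm above the table with the striker down, 246 mm when cocked. The head's flat top is 33 mm below it (striker down).
- trip (a joint): Angle of the trip paddle, rad. 0: up, where a spring holds it; grows to 0.35 as it is pressed down. With the striker cocked, about 0.13 to 0.2 rad and 2 to 6 N on the paddle release the sear; it springs back up when let go.
- paddle (a point): Centre of the top of the yellow trip paddle, a plate 44 x 36 x 6 mm, 85 mm to the +y side of the striker's axis, 131 mm above the table when up. Its hinge, along the stamp's x, is 61 mm nearer the striker and 31 mm lower; it sinks about 22 mm. The cocked knob stands higher: turn the gripper so that its wide side does not reach it.
- tray: Grey fixed tray, outside 204 x 158 mm, 39 mm high, long sides along its x; inside 194 x 148 mm, floor 5 mm thick. Along each long side a blue rim reaches inwards over the tray, from |y| = 60 mm outwards, its underside 33 mm above the table; the opening between the rims is 120 mm wide. Origin: on the table under its centre.
- pack: Rigid pack, a 180 x 52 x 22 mm slab with three red domes (36 mm wide, 14 mm high, at x -68, -29, +10 mm), 0.13 kg. Origin: centre of its underside; x along it to the label end (+90). It starts on the tray floor, turned 0.5 to 0.56 rad left of the tray's x, two corners under the rims: fingers reach it only near its middle, across the width; once straight, its tail end is free too.
- label (a point): Centre of the white label on top of the pack's label end, 60 mm from the pack's origin along its x, 22 mm above its underside. When the pack is fully home this point lies on the striker's axis (stamp x 0, y 0), 36 mm above the table.
- bowl: Metal bowl, 120 mm across, 55 mm high, loose; leave it alone. Origin: centre of its foot.
- bottle: Clear bottle with a red cap, 60 mm diameter, 170 mm high, loose; leave it alone. Origin: centre of its foot.
- brush: Small hand brush, loose, lying on the table; leave it alone. Origin: under its middle.
Mind the look-alikes: they are no part of the job. There is more than one size of the pack; the one meant has the size given above.

How it is judged:
On the way, in this order (a step that is already met when the one before it is completed fails the run):
1. the striker is cocked: held up by the sear alone, the hand off its knob (value of joint striker above 0.041 m and contact force between the fingers and striker_c4 below 0.3 N), for 0.3 s.
2. the pack is home, label under the cocked striker, and let go (value of joint striker above 0.041 m and x of label in the frame of stamp between -0.006 and 0.006 m and y of label in the frame of stamp between -0.007 and 0.007 m and z of label in the frame of stamp below 0.04 m and angle between the x axis of pack and the x axis of stamp, either way round below 0.12 rad and angle between pack's own z axis and vertical below 0.06 rad and contact force between the fingers and pack below 0.3 N), for 0.2 s.
3. the striker has been fired onto the label (value of joint striker between 0.011 and 0.021 m and x of label in the frame of stamp between -0.006 and 0.006 m and y of label in the frame of stamp between -0.007 and 0.007 m and z of label in the frame of stamp below 0.04 m and angle between the x axis of pack and the x axis of stamp, either way round below 0.12 rad and angle between pack's own z axis and vertical below 0.06 rad), for 0.1 s.
At the end, for the whole second after the job is handed in: Fired striker rests on the label with over 3 N (11 to 21 mm up), paddle up again (under 0.05 rad), pack still and flat (0.06 rad) on the stamp's base, label centre within 6 mm of the striker's axis along the stamp's x and 7 mm across, in line within 0.12 rad (all of step 3 and contact force between striker_c2 and pack above 3 N and value of joint trip below 0.05 rad and linear speed of pack below 0.02 m/s); the robot touches nothing.
It fails at once if the steel bowl is disturbed (moved more than 30 mm) (distance of bowl from where it was at the start of the episode above 0.03 m).
It fails at once if the bottle is disturbed (moved more than 30 mm) (distance of bottle from where it was at the start of the episode above 0.03 m).
It fails at once if the brush is disturbed (moved more than 30 mm) (distance of brush from where it was at the start of the episode above 0.03 m).
It also fails if it takes over 67 s, if anything falls off the work surface, if the arm or the gripper's body presses on something with over 40 N, if the wrist force passes 120 N, or if a joint passes its speed limit or range.

ROBOT

A 6-joint arm with a two-finger parallel gripper is mounted at the origin on the work surface. World frame = base frame: x ahead of the robot, y to its left, z up, the work surface at z = 0. Lengths are in m, angles in rad, forces in N, time in s.
With the tool pointing down it reaches from about 0.3 to 0.775 m from the base axis. Payload 14.6 kg.
Tool frame: the origin (TCP) lies on the front face of the gripper's body, between the roots of the fingers; the fingertips stand 97 mm ahead of it and the grasp point (between the pads) lies 78 mm ahead of it; z points along the fingers, x is the direction in which the jaws open and shut, and the axes are right-handed (so a half turn about z gives the same grasp; the last joint's range is limited). The gripper opens to 94 mm and grips with 3 to 60 N. Pads are 16 mm wide; open, the fingers measure 119 mm over their backs; the gripper's body (75 mm by 177 mm) begins 78 mm behind the grasp point.
Start: joints at [-1.243, 0.3, 1.521, -0, 1.321, -0.067], TCP at [0.212, -0.508, 0.303] pointing down, gripper open.
Joint ranges: [-3.03, 3.03], [-0.79, 2.21], [0.23, 2.52], [-1.04, 4.18], [0, 3.07], [-2.55, 2.55]. Speed limits (rad/s): [2.22, 2.22, 2.57, 3.14, 3.14, 3.14].

INTERFACE

Orientations are given as [roll, pitch, yaw] about the fixed x, y, z axes, in that order (R = Rz(yaw) Ry(pitch) Rx(roll)).
In Python, from station import sensors, camera, ctrl gives the robot as it stands.
- The arm moves only by the tool move_arm, never from a script. Its argument "rows" is text: rows parted by semicolons, each of 6 numbers parted by spaces: the shift along the tool's x, y, z in mm, then the turn, a rotation vector about the tool's x, y, z in rad. In form: x y z wx wy wz; .... A call has 1 to 20 rows; each row shifts and turns the pose as measured when the row begins, along the tool's axes as they then stand; what a row does not reach is not made up. A row lasts 1/8 s, in which the tool goes at most 62.5 mm and 10.7 degrees, less where a joint would pass 70% of its speed; a pose out of reach is approached as far as the arm can. A call with a gripper value outside its range is refused whole. "grip" is the opening, from -1 (shut) to 1 (fully open), set as the call begins (left out, the last holds). The fingers move at their own pace and stop on an object; "newtons" is the grip in N (left out, the last holds). Time passes only in rows, so rows that do not move let the fingers close. It gives the time, the measured TCP pose, the force and the opening at its end, in the units of the state.
- sensors.get_obs(): the state, without advancing time (a new reading comes with each control period).
- camera(name): name is "scene" or "top"; returns a dict with "color" (400x640x3 uint8, blue, green, red), "z_map" (400x640 float32, m along the optical axis (not along the pixel's ray), 0 where there is no reading), "mtx" (3x3 intrinsics, pixels), "position" and "attitude" of the camera in the world. Camera axes: x right, y down, z forward; pixel columns grow to the right and rows downward; lengths in m; the calibration is good to about 2 mm. A picture is of the moment at which its call begins.
- ctrl.hand_in(): hands the job in, once; it reports no verdict.
The state is a dict: "time_s": time; "qpos": joint angles; "joint_vel": joint speeds; "tau": joint torques, N m; "ee_pos": TCP position; "eef_rot": TCP orientation; "force": force on the tool from outside, world axes, zero at the start; "moment": the same for the moment, N m; "grip_width": finger opening in m.
Only numpy, scipy, OpenCV 4.12 (cv2) and the standard library are available. Lean on these libraries where they do the work, as an engineer would, in place of code of your own. Each camera call takes 0.05 s, during which the arm holds its last target.

## Working session

There is one attempt and no reset: what is moved stays moved. The work goes in short steps, Python scripts to look and compute and a tool call to move; the robot and the scene stay as the last step left them, time stands still between calls to the robot, and variables do not carry over. Pictures are saved under pics/ and viewed, and the job is handed in when it is done.

Besides the shell and the picture viewer there is one more tool, called after "Request:" by a JSON object that holds its "method" and its "body". move_arm: Moves the arm, as the interface text tells. Its arguments: {"type":"object","properties":{"rows":{"type":"string"},"grip":{"type":"number"},"newtons":{"type":"number"}},"required":["rows"]}

```bash
mkdir -p pics; ls
cat > h.py <<'E'
import numpy as np, cv2
from scipy.spatial.transform import Rotation as R
from station import sensors, camera, ctrl
def cam(n):
    c=camera(n); c['n']=n
    return c
def Rm(c):
    a=np.array(c['attitude'],float)
    if a.shape==(3,3): return a
    if a.size==4: return R.from_quat(a).as_matrix()
    return R.from_euler('xyz',a).as_matrix()
def ray(c,u,v):
    d=np.linalg.inv(c['mtx'])@np.array([u,v,1.0]); return np.array(c['position']),Rm(c)@d
def onz(c,u,v,z):
    p,d=ray(c,u,v); return p+d*(z-p[2])/d[2]
def pts(c):
    z=c['z_map']; v,u=np.mgrid[:z.shape[0],:z.shape[1]]
    d=np.stack([u,v,np.ones_like(u)],-1)@np.linalg.inv(c['mtx']).T
    P=(d*z[...,None])@Rm(c).T+np.array(c['position']); P[z==0]=np.nan
    return P
def proj(c,P):
    q=c['mtx']@(Rm(c).T@(np.array(P)-np.array(c['position']))); return q[:2]/q[2]
E
python3 - <<'E'
from h import *
for n in('scene','top'):
    c=cam(n); cv2.imwrite(f'pics/{n}0.png',c['color']); print(n,c['mtx'],c['position'],c['attitude'])
print(sensors.get_obs())
E
```

```text
pics
scene [[395.24713904   0.         318.09281486]
 [  0.         395.24713904 203.96103374]
 [  0.           0.           1.        ]] [1.51853256 0.25264356 0.86171965] [-2.18511936  0.01203867  1.87878378]
top [[443.92577653   0.         319.86507396]
 [  0.         443.92577653 193.0500639 ]
 [  0.           0.           1.        ]] [ 0.43314279 -0.05072398  1.62487557] [-3.04278670e+00 -1.96506899e-03 -1.58618327e+00]
{'time_s': 0.1, 'qpos': array([-1.24260885e+00,  3.00427116e-01,  1.52148554e+00, -1.21884120e-05,
        1.32071783e+00, -6.66220681e-02]), 'joint_vel': array([-0.00102809, -0.00127856, -0.00294248,  0.00101043, -0.00166828,
       -0.00082679]), 'tau': array([ 1.27594367e-04, -5.32649338e+01, -3.53288341e+01,  7.09357532e-02,
        2.35033332e-02, -4.74341743e-05]), 'ee_pos': array([ 0.21149112, -0.50757491,  0.30215082]), 'eef_rot': array([-3.14153534e+00,  1.03632211e-03, -1.17598373e+00]), 'force': array([-0.22254169, -0.6439447 ,  0.30739234]), 'moment': array([ 0.01170652, -0.01782999, -0.01804298]), 'grip_width': 0.09354066730125296}
```

View pics/scene0.png

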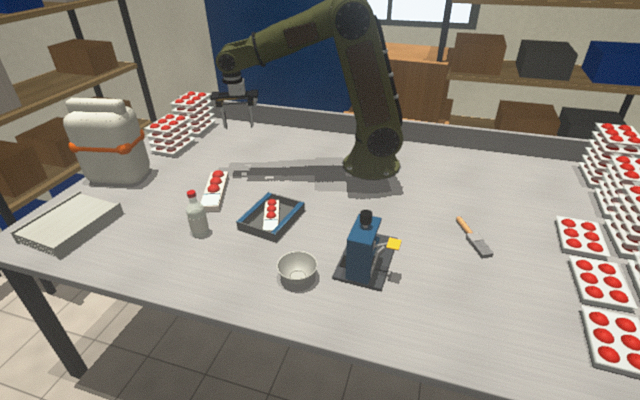

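View pics/top0.png

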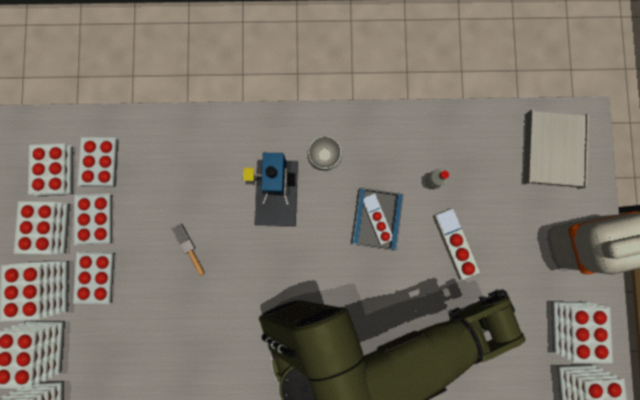

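The three-dome candidates are the pack in the tray at top (377,218) and a larger one on the table at (457,243). The one in the tray fits the description because it lies skewed under the rims. I'll confirm with enlarged crops.

Run:
```python
from h import *
t=cam('top'); s=cam('scene')
a=cv2.resize(t['color'][175:285,340:490],None,fx=5,fy=5,interpolation=cv2.INTER_CUBIC)
cv2.imwrite('pics/c1.png',a)
a=cv2.resize(t['color'][140:235,235:345],None,fx=6,fy=6,interpolation=cv2.INTER_CUBIC)
cv2.imwrite('pics/c2.png',a)
a=cv2.resize(s['color'][180:300,230:420],None,fx=4,fy=4,interpolation=cv2.INTER_CUBIC)
cv2.imwrite('pics/c3.png',a)
P=pts(t)
for u,v in[(376,218),(386,237),(320,320),(273,172),(249,174),(100,50),(325,153),(440,180),(300,240)]: print(u,v,P[v,u].round(3), t['color'][v,u])
```

```text
376 218 [ 0.498 -0.256  0.03 ] [ 20  27 150]
386 237 [ 0.43  -0.289  0.041] [ 26  34 169]
320 320 [ 0.261 -0.05   0.675] [13 22 21]
273 172 [0.643 0.094 0.213] [26 26 27]
249 174 [0.651 0.185 0.125] [ 28 165 181]
100 50 [ 1.482  1.146 -0.745] [117 133 145]
325 153 [ 0.742 -0.078  0.009] [161 177 181]
440 180 [ 0.619 -0.464  0.133] [ 94 106 105]
300 240 [0.424 0.018 0.005] [124 133 138]
```

View pics/c1.png

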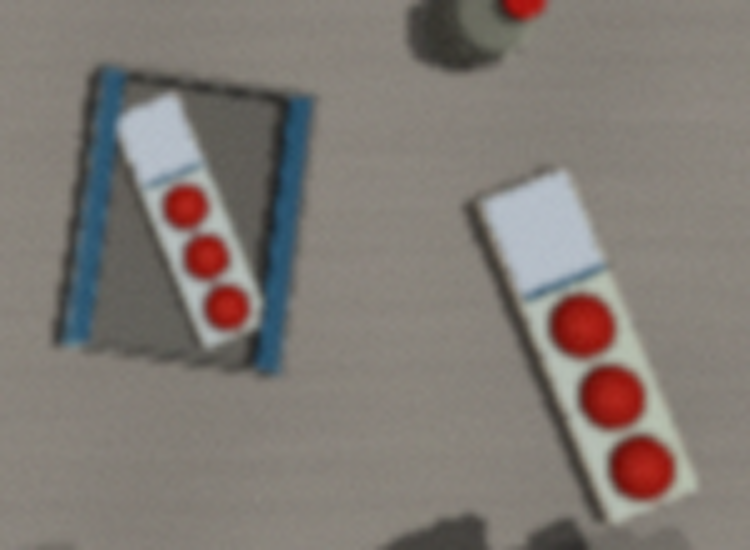

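View pics/c2.png

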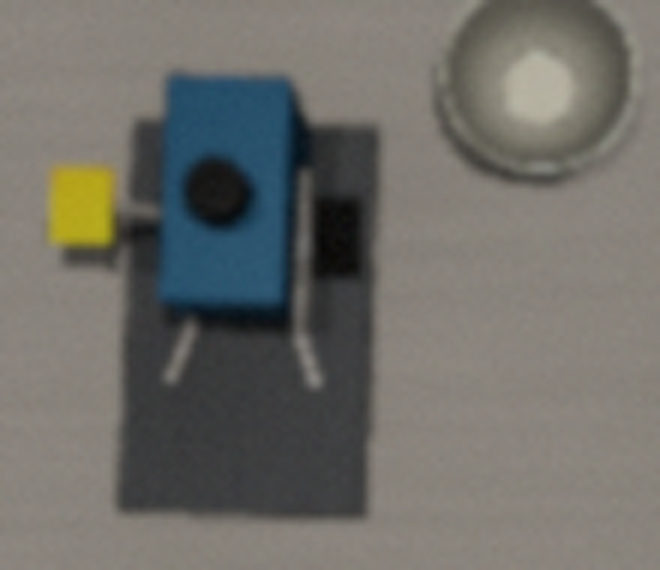

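View pics/c3.png

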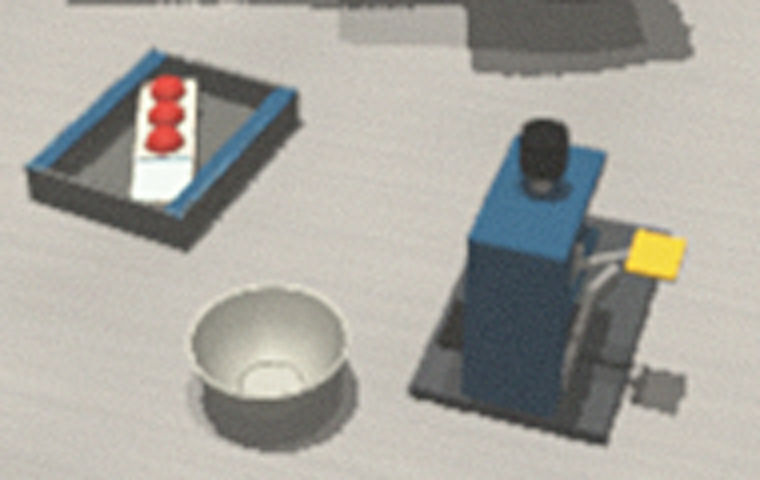

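```bash
cat > meas.py <<'E'
from h import *
def mask(c,kind):
    h=cv2.cvtColor(c['color'],cv2.COLOR_BGR2HSV)
    if kind=='red': return cv2.inRange(h,(0,150,60),(8,255,255))|cv2.inRange(h,(172,150,60),(180,255,255))
    if kind=='yellow': return cv2.inRange(h,(20,150,80),(35,255,255))
    if kind=='blue': return cv2.inRange(h,(95,120,40),(115,255,255))
def blobs(m,box,amin=8):
    k=np.zeros_like(m); u0,v0,u1,v1=box; k[v0:v1,u0:u1]=m[v0:v1,u0:u1]
    cs,_=cv2.findContours(k,cv2.RETR_EXTERNAL,cv2.CHAIN_APPROX_NONE)
    return [c for c in cs if cv2.contourArea(c)>=amin]
E
python3 - <<'E'
from meas import *
ts=[cam('top') for _ in range(3)]
t=ts[0]
def cen(c): m=cv2.moments(c); return m['m10']/m['m00'],m['m01']/m['m00']
print('red');
for b in blobs(mask(t,'red'),(340,170,410,260)): print(cen(b),onz(t,*cen(b),0.035).round(4))
for b in blobs(mask(t,'yellow'),(235,140,345,235)): print('pad',onz(t,*cen(b),0.131).round(4))
for b in blobs(mask(t,'blue'),(235,140,310,235),20):
    r=cv2.minAreaRect(b); print('head',r,[onz(t,*q,.168)[:2].round(4) for q in cv2.boxPoints(r)])
for b in blobs(mask(t,'blue'),(340,170,410,260),20):
    r=cv2.minAreaRect(b); print('rim',r, cen(b),onz(t,*cen(b),.039).round(4),[onz(t,*q,.039)[:2].round(4) for q in cv2.boxPoints(r)])
for q in [(137,120),(378,125),(118,512),(367,517)]: print('base',onz(t,q[0]/6+235-.4,q[1]/6+140-.4,.014)[:2].round(4))
P=pts(t); 
k=(P[...,2]>.2)&(P[...,2]<.26)&(abs(P[...,0]-.65)<.06)&(abs(P[...,1]-.1)<.06)
print('knob', P[k].mean(0),k.sum()); print(np.nanmedian(P[k][:,2]))
v,u=np.nonzero(k); print(onz(t,u.mean(),v.mean(),.217).round(4), u.mean(),v.mean())
s=cam('scene')
for b in blobs(mask(s,'yellow'),(330,180,420,300)): print('pad s',onz(s,*cen(b),.131).round(4))
for b in blobs(mask(s,'red'),(240,190,300,240)): print('red s',onz(s,*cen(b),.035).round(4))
E
```

```text
red
(385.0, 236.0) [ 0.4333 -0.2861  0.035 ]
(381.0, 226.0) [ 0.469  -0.2729  0.035 ]
(376.7053140096618, 215.87439613526567) [ 0.5054 -0.2586  0.035 ]
pad [0.65   0.1852 0.131 ]
head ((272.0, 172.0), (38.0, 22.0), 90.0) [array([0.7143, 0.1379]), array([0.7133, 0.0648]), array([0.5861, 0.0657]), array([0.5872, 0.1382])]
rim ((395.94146728515625, 221.0565948486328), (3.7131972312927246, 52.72231674194336), 7.305758953094482) (396.0656753407682, 220.4708798017348) [ 0.4878 -0.3267  0.039 ] [array([ 0.3942, -0.3048]), array([ 0.5802, -0.3347]), array([ 0.5783, -0.3478]), array([ 0.3924, -0.3178])]
rim ((358.932373046875, 215.9906768798828), (3.0743420124053955, 52.605403900146484), 7.853313446044922) (358.92964824120605, 215.54941373534336) [ 0.5074 -0.1946  0.039 ] [array([ 0.4143, -0.1741]), array([ 0.6   , -0.2042]), array([ 0.5984, -0.2152]), array([ 0.4127, -0.1849])]
base [0.7197 0.171 ]
base [0.7144 0.0236]
base [0.4804 0.1829]
base [0.4751 0.0327]
knob [0.64526523 0.10276281 0.2146789 ] 92
0.2151711357832483
[0.6449 0.1025 0.217 ] 270.1304347826087 171.33695652173913
pad s [0.6563 0.1899 0.131 ]
red s [ 0.4777 -0.2664  0.035 ]
```

The crop confirms it: the pack in the tray is about 180 mm long, with 78 mm between its outer domes, so it is the one meant. The one at (457,243) is clearly larger. Next I'll cross-check the knob in the scene view and write the move helper.

```bash
cat > go.py <<'E'
from h import *
import sys
def go(x,y,z,yaw=None):
    o=sensors.get_obs(); Rt=R.from_euler('xyz',o['eef_rot'])
    d=Rt.inv().apply(np.array([x,y,z])-o['ee_pos'])*1000
    cur=o['eef_rot'][2]
    # straight-down target
    yw=cur if yaw is None else yaw
    rv=(Rt.inv()*R.from_euler('xyz',[np.pi,0,yw])).as_rotvec()
    print('t',round(o['time_s'],2),'pos',o['ee_pos'].round(4),'rot',o['eef_rot'].round(4),'F',o['force'].round(1),'w',round(o['grip_width'],4))
    print('shift(tool now)',d.round(1),'len',np.linalg.norm(d).round(1),'turn',rv.round(3))
    Rn=Rt*R.from_rotvec(rv); print('shift after turn',(Rn.inv().apply(np.array([x,y,z])-o['ee_pos'])*1000).round(1))
if __name__=='__main__': go(*map(float,sys.argv[1:]))
E
python3 - <<'E'
from meas import *
s=cam('scene'); P=pts(s)
k=(P[...,2]>.19)&(P[...,2]<.23)&(abs(P[...,0]-.65)<.05)&(abs(P[...,1]-.1)<.05)
Q=P[k]; print(k.sum(), Q.min(0),Q.max(0))
v,u=np.nonzero(k); 
print(proj(s,[.645,.102,.201]), u.mean(),v.mean(), (u.min()+u.max())/2,(v.min()+v.max())/2)
t=cam('top'); m=(pts(t)[...,2]>.15)
E
python3 go.py 0.645 0.102 0.345 -1.61
```

```text
158 [0.63032632 0.08940966 0.19013811] [0.66580633 0.12309693 0.21942304]
[364.61906937 215.68151142] 365.84177215189874 215.68987341772151 366.0 216.0
t 0.5 pos [ 0.2115 -0.5077  0.3026] rot [ 3.1415e+00  1.0000e-04 -1.1760e+00] F [-1.  -0.4  0.4] w 0.0942
shift(tool now) [-396.  -634.6  -42.4] len 749.3 turn [0.    0.    0.434]
shift after turn [-626.2 -409.2  -42.4]
```

Request:
{"method": "move_arm", "body": {"rows": "0 0 -14 0 0 0.145; 0 0 -14 0 0 0.145; 0 0 -14 0 0 0.145; -45 -29 0 0 0 0; -45 -29 0 0 0 0; -45 -29 0 0 0 0; -45 -29 0 0 0 0; -45 -29 0 0 0 0; -45 -29 0 0 0 0; -45 -29 0 0 0 0; -45 -29 0 0 0 0; -45 -29 0 0 0 0; -45 -29 0 0 0 0; -45 -29 0 0 0 0; -45 -29 0 0 0 0; -45 -29 0 0 0 0", "grip": 0.5, "newtons": 60}}

```text
time_s: 2.5
ee_pos: [0.6311, 0.0718, 0.3474]
eef_rot: [-3.138, -0.001, -1.632]
force: [1.7, -0.7, -0.6]
grip_width: 0.0706
```

```bash
python3 go.py 0.646 0.1035 0.345 -1.61
```

```text
t 2.5 pos [0.6311 0.0718 0.3474] rot [-3.1379e+00 -9.0000e-04 -1.6315e+00] F [ 1.7 -0.7 -0.6] w 0.0706
shift(tool now) [-32.5 -13.    2.4] len 35.1 turn [-0.004 -0.001 -0.022]
shift after turn [-32.2 -13.7   2.4]
```

Request:
{"method": "move_arm", "body": {"rows": "-32 -14 0 -0.004 0 -0.022; 0 0 0 0 0 0; 0 0 0 0 0 0"}}

```text
time_s: 2.88
ee_pos: [0.6482, 0.1067, 0.3457]
eef_rot: [3.139, -0.001, -1.606]
force: [0.3, -0.5, 0.6]
grip_width: 0.0705
```

```bash
python3 go.py 0.646 0.1035 0.279 -1.61
python3 - <<'E'
from h import *
s=cam('scene'); cv2.imwrite('pics/k1.png',cv2.resize(s['color'][130:290,280:440],None,fx=4,fy=4,interpolation=cv2.INTER_CUBIC))
E
```

```text
t 2.88 pos [0.6482 0.1067 0.3457] rot [ 3.1393e+00 -1.2000e-03 -1.6055e+00] F [ 0.3 -0.5  0.6] w 0.0705
shift(tool now) [ 3.2  1.9 66.7] len 66.8 turn [ 0.002 -0.001  0.004]
shift after turn [ 3.3  2.1 66.7]
```

View pics/k1.png

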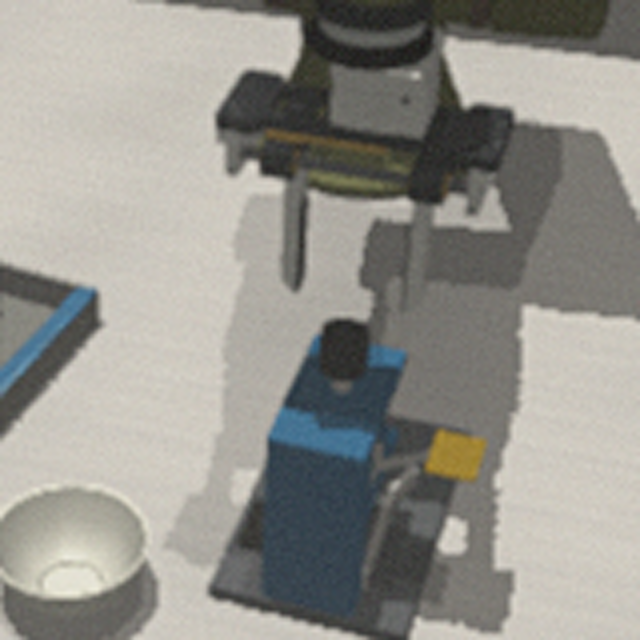

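The fingertips, at crop (292,285) and (412,305), straddle the knob at (345,345). I'll go down.

Request:
{"method": "move_arm", "body": {"rows": "1 1 22 0 0 0; 1 1 22 0 0 0; 1 0 22 0 0 0; 0 0 0 0 0 0; 0 0 0 0 0 0"}}

```text
time_s: 3.55
ee_pos: [0.6451, 0.0987, 0.2816]
eef_rot: [-3.14, -0.001, -1.612]
force: [0.0, 0.1, -0.9]
grip_width: 0.0704
```

Request:
{"method": "move_arm", "body": {"rows": "0 0 0 0 0 0; 0 0 0 0 0 0; 0 0 0 0 0 0; 0 0 0 0 0 0; 0 0 0 0 0 0; 0 0 0 0 0 0", "grip": -0.9, "newtons": 60}}

```text
time_s: 4.3
ee_pos: [0.6454, 0.1029, 0.2838]
eef_rot: [-3.135, 0.007, -1.609]
force: [0.4, -2.5, -0.5]
grip_width: 0.0329
```

Request:
{"method": "move_arm", "body": {"rows": "0 0 -6 0 0 0; 0 0 -6 0 0 0; 0 0 -6 0 0 0; 0 0 -6 0 0 0; 0 0 -6 0 0 0; 0 0 -6 0 0 0; 0 0 -6 0 0 0"}}

```text
time_s: 5.18
ee_pos: [0.646, 0.1028, 0.3171]
eef_rot: [3.139, 0.007, -1.61]
force: [7.6, 3.8, -17.2]
grip_width: 0.0327
```

Request:
{"method": "move_arm", "body": {"rows": "0 0 -5 0 0 0; 0 0 -5 0 0 0; 0 0 -5 0 0 0; 0 0 0 0 0 0"}}

```text
time_s: 5.68
ee_pos: [0.6467, 0.1028, 0.3244]
eef_rot: [3.131, 0.007, -1.61]
force: [4.3, 2.9, -10.9]
grip_width: 0.0334
```

Request:
{"method": "move_arm", "body": {"rows": "0 0 -6 0 0 0; 0 0 -5 0 0 0; 0 0 -4 0 0 0"}}

```text
time_s: 6.05
ee_pos: [0.6471, 0.1028, 0.3347]
eef_rot: [3.126, 0.006, -1.61]
force: [4.4, 3.8, -14.8]
grip_width: 0.0332
```

Run:
```python
from h import *
s=cam('scene'); cv2.imwrite('pics/k2.png',cv2.resize(s['color'][130:290,280:440],None,fx=4,fy=4,interpolation=cv2.INTER_CUBIC))
```

```text
(no output)
```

View pics/k2.png

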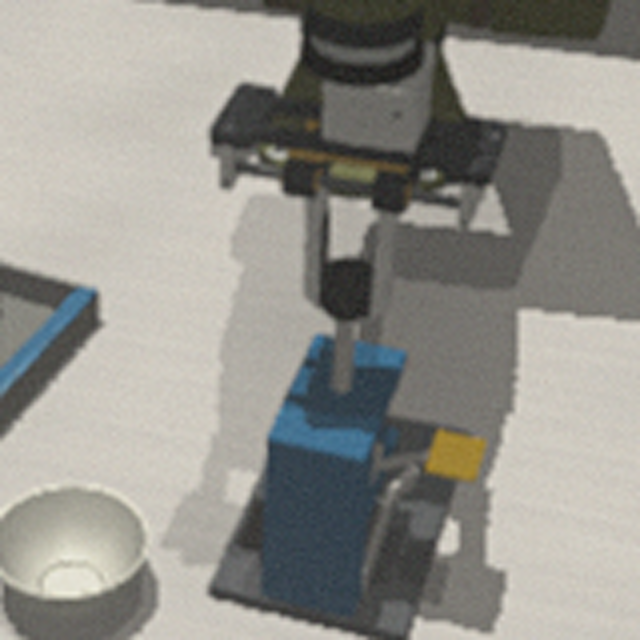

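The knob has moved up about 50 mm, to crop (347,288). I'll ease it down and see whether the load leaves the gripper.

Request:
{"method": "move_arm", "body": {"rows": "0 0 2 0 0 0; 0 0 2 0 0 0; 0 0 2 0 0 0; 0 0 1 0 0 0; 0 0 1 0 0 0"}}

```text
time_s: 6.72
ee_pos: [0.6469, 0.1028, 0.3284]
eef_rot: [3.128, 0.007, -1.61]
force: [-2.0, 1.0, 3.6]
grip_width: 0.033
```

The force has reversed (+3.6 N), so the sear is holding. I'll let go and lift clear.

Request:
{"method": "move_arm", "body": {"rows": "0 0 0 0 0 0; 0 0 0 0 0 0; 0 0 0 0 0 0; 0 0 -15 0 0 0; 0 0 -20 0 0 0; 0 0 -20 0 0 0; 0 40 0 0 0 0; 0 60 0 0 0 0; 0 0 0 0 0 0", "grip": 0.4}}

```text
time_s: 7.85
ee_pos: [0.5448, 0.1056, 0.3908]
eef_rot: [3.13, 0.007, -1.611]
force: [0.1, -0.5, 0.5]
grip_width: 0.0656
```

```bash
python3 - <<'E'
from meas import *
s=cam('scene'); P=pts(s)
cv2.imwrite('pics/k3.png',cv2.resize(s['color'][130:290,280:440],None,fx=4,fy=4,interpolation=cv2.INTER_CUBIC))
E
python3 go.py 0.4963 -0.2622 0.2 -1.207
```

```text
t 7.9 pos [0.5466 0.1055 0.3912] rot [ 3.1317  0.0074 -1.6116] F [-0.2 -0.8  0.4] w 0.0653
shift(tool now) [370.8  33.4 188.8] len 417.5 turn [ 0.008  0.009 -0.405]
shift after turn [325.7 177.8 191.2]
```

View pics/k3.png

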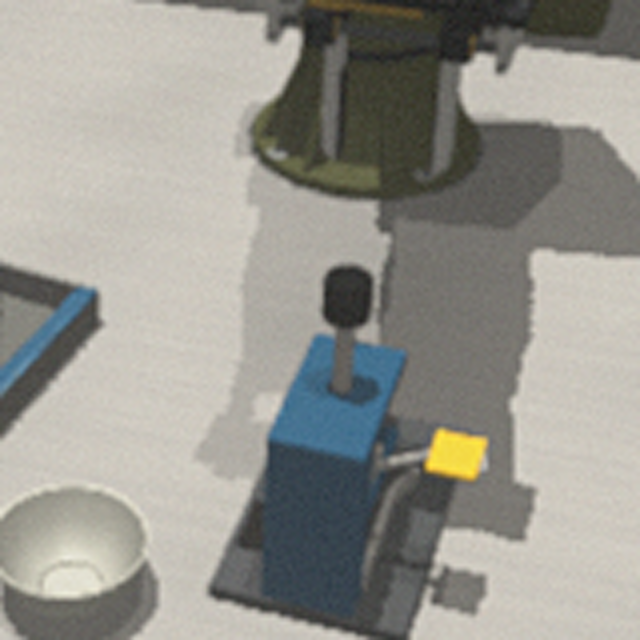

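Request:
{"method": "move_arm", "body": {"rows": "0 0 0 0.008 0.009 -0.135; 0 0 0 0 0 -0.135; 0 0 0 0 0 -0.135; 45 24 18 0 0 0; 45 24 18 0 0 0; 45 24 18 0 0 0; 45 24 18 0 0 0; 45 24 18 0 0 0; 45 24 18 0 0 0; 45 24 18 0 0 0; 0 0 0 0 0 0"}}

```text
time_s: 9.28
ee_pos: [0.5192, -0.2653, 0.2689]
eef_rot: [-3.13, -0.007, -1.194]
force: [0.1, 0.4, 0.6]
grip_width: 0.0658
```

```bash
python3 go.py 0.4963 -0.2622 0.2 -1.207
```

```text
t 9.28 pos [ 0.5192 -0.2653  0.2689] rot [-3.1303 -0.0073 -1.1939] F [0.1 0.4 0.6] w 0.0658
shift(tool now) [-11.8  21.   68.5] len 72.6 turn [-0.011 -0.007  0.013]
shift after turn [-11.   20.3  68.9]
```

Request:
{"method": "move_arm", "body": {"rows": "-6 10 35 -0.011 -0.007 0.013; -5 10 34 0 0 0; 0 0 0 0 0 0; 0 0 0 0 0 0", "grip": 0.53}}

```text
time_s: 9.78
ee_pos: [0.5015, -0.2635, 0.2022]
eef_rot: [-3.137, -0.005, -1.207]
force: [0.1, 0.2, 0.2]
grip_width: 0.0717
```

```bash
python3 go.py 0.4963 -0.2622 0.106 -1.207
python3 - <<'E'
from h import *
s=cam('scene'); cv2.imwrite('pics/p1.png',cv2.resize(s['color'][130:250,200:340],None,fx=5,fy=5,interpolation=cv2.INTER_CUBIC))
E
```

```text
t 9.78 pos [ 0.5015 -0.2635  0.2022] rot [-3.137  -0.0051 -1.2071] F [0.1 0.2 0.2] w 0.0717
shift(tool now) [-3.5  4.8 96.2] len 96.4 turn [-0.005 -0.005 -0.   ]
shift after turn [-3.   4.4 96.2]
```

View pics/p1.png

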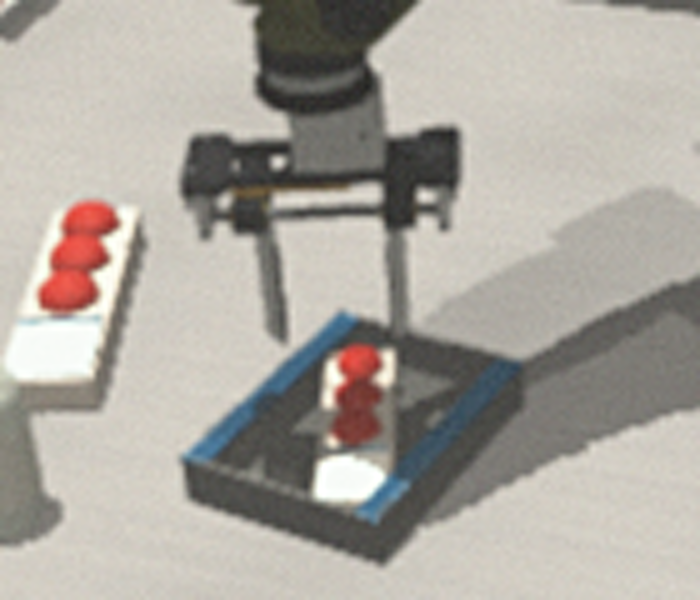

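Request:
{"method": "move_arm", "body": {"rows": "-2 2 22 -0.005 -0.005 0; -1 2 22 0 0 0; 0 0 20 0 0 0; 0 0 0 0 0 0; 0 0 0 0 0 0"}}

```text
time_s: 10.45
ee_pos: [0.4978, -0.2618, 0.1362]
eef_rot: [-3.141, -0.002, -1.206]
force: [-0.1, 0.1, -0.5]
grip_width: 0.0717
```

```bash
python3 go.py 0.4963 -0.2622 0.106 -1.207
python3 - <<'E'
from h import *
s=cam('scene'); cv2.imwrite('pics/p2.png',cv2.resize(s['color'][150:250,220:340],None,fx=6,fy=6,interpolation=cv2.INTER_CUBIC))
E
```

```text
t 10.45 pos [ 0.4978 -0.2618  0.1362] rot [-3.1407e+00 -2.0000e-03 -1.2060e+00] F [-0.1  0.1 -0.5] w 0.0717
shift(tool now) [-0.3  1.6 30.2] len 30.3 turn [-0.001 -0.002  0.001]
shift after turn [-0.2  1.6 30.2]
```

View pics/p2.png

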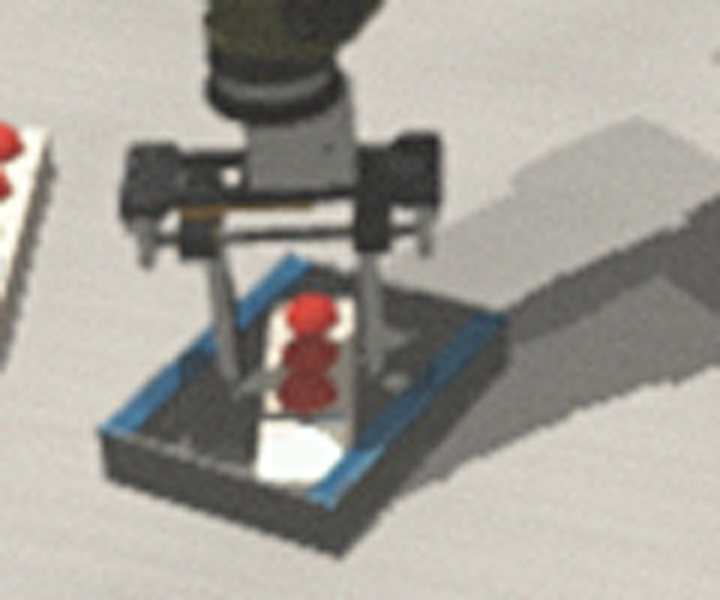

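The fingers, at crop (235,380) and (372,370), stand either side of the pack (265–355). I'll go down and grip.

Request:
{"method": "move_arm", "body": {"rows": "0 2 15 0 0 0; 0 0 12 0 0 0; 0 0 0 0 0 0; 0 0 0 0 0 0"}}

```text
time_s: 11.0
ee_pos: [0.496, -0.2628, 0.108]
eef_rot: [-3.14, -0.003, -1.206]
force: [-0.2, 1.3, 0.7]
grip_width: 0.0718
```

```bash
python3 go.py 0.4963 -0.2622 0.105 -1.207
```

```text
t 11.0 pos [ 0.496  -0.2628  0.108 ] rot [-3.1400e+00 -2.9000e-03 -1.2061e+00] F [-0.2  1.3  0.7] w 0.0718
shift(tool now) [-0.4 -0.4  3. ] len 3.1 turn [-0.002 -0.003  0.001]
shift after turn [-0.4 -0.4  3. ]
```

Request:
{"method": "move_arm", "body": {"rows": "0 0 2 0 0 0; 0 0 0 0 0 0; 0 0 0 0 0 0; 0 0 0 0 0 0; 0 0 0 0 0 0; 0 0 0 0 0 0", "grip": -0.2, "newtons": 30}}

```text
time_s: 11.75
ee_pos: [0.4962, -0.2628, 0.1064]
eef_rot: [-3.14, -0.003, -1.206]
force: [-0.2, 0.5, -0.8]
grip_width: 0.0516
```

```bash
python3 go.py 0.4976 -0.2607 0.106 -1.73
```

```text
t 11.75 pos [ 0.4962 -0.2628  0.1064] rot [-3.1396 -0.0035 -1.206 ] F [-0.2  0.5 -0.8] w 0.0516
shift(tool now) [-1.5 -2.1  0.4] len 2.5 turn [-0.003 -0.003  0.524]
shift after turn [-2.3 -1.   0.4]
```

Request:
{"method": "move_arm", "body": {"rows": "0 -1 -1 -0.003 -0.003 0; 0 0 0 0 0 0.09; 0 0 0 0 0 0.09; 0 0 0 0 0 0.09; 0 0 0 0 0 0.09; 0 0 0 0 0 0.09; 0 0 0 0 0 0.08; 0 0 0 0 0 0"}}

```text
time_s: 12.75
ee_pos: [0.4975, -0.2622, 0.1076]
eef_rot: [3.139, -0.0, -1.752]
force: [-0.6, -0.2, -0.9]
grip_width: 0.0516
```

```bash
python3 go.py 0.4976 -0.2607 0.108 -1.73;python3 - <<'E'
from h import *
s=cam('scene'); cv2.imwrite('pics/p3.png',cv2.resize(s['color'][150:250,220:340],None,fx=6,fy=6,interpolation=cv2.INTER_CUBIC))
s=cam('top'); cv2.imwrite('pics/p3t.png',cv2.resize(s['color'][160:270,330:440],None,fx=5,fy=5,interpolation=cv2.INTER_CUBIC))
E
```

```text
t 12.75 pos [ 0.4975 -0.2622  0.1076] rot [ 3.1392e+00 -5.0000e-04 -1.7522e+00] F [-0.6 -0.2 -0.9] w 0.0516
shift(tool now) [-1.5  0.2 -0.4] len 1.6 turn [ 0.002 -0.    -0.022]
shift after turn [-1.5  0.1 -0.4]
```

View pics/p3.png

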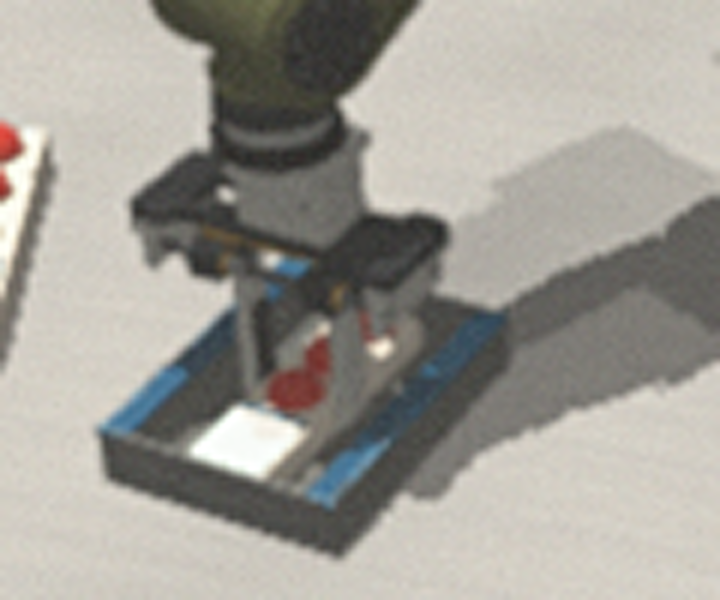

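View pics/p3t.png

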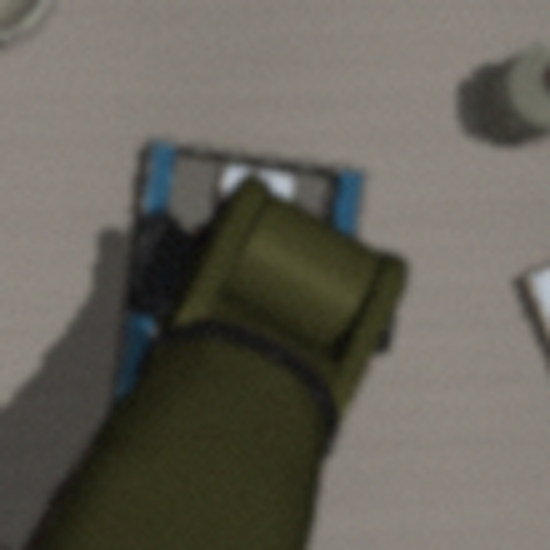

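Request:
{"method": "move_arm", "body": {"rows": "0 0 -10 0 0 0; 0 0 -15 0 0 0; 0 0 -25 0 0 0; 0 0 -25 0 0 0; 0 0 0 0 0 0"}}

```text
time_s: 13.48
ee_pos: [0.498, -0.2624, 0.1888]
eef_rot: [-3.141, -0.001, -1.747]
force: [-0.2, -0.0, -1.4]
grip_width: 0.0521
```

```bash
python3 - <<'E'
from meas import *
t=cam('top'); s=cam('scene')
cv2.imwrite('pics/p4.png',cv2.resize(s['color'][130:250,220:360],None,fx=5,fy=5,interpolation=cv2.INTER_CUBIC))
g=cv2.cvtColor(cv2.imread('pics/top0.png'),cv2.COLOR_BGR2GRAY).astype(float)
def cross(line,th,off):
    # first subpixel index where crosses th
    for i in range(len(line)-1):
        if (line[i]-th)*(line[i+1]-th)<=0 and line[i]!=line[i+1]: return off+i+(th-line[i])/(line[i+1]-line[i])
L=[];Rr=[];N=[]
for v in range(202,222):
    L.append(onz(t,cross(g[v,247:265],97,247),v,.014)[:2]); r=cross(g[v,285:306],97,285); Rr.append(onz(t,r,v,.014)[:2])
for u in range(260,292): N.append(onz(t,u,cross(g[215:235,u],97,215),.014)[:2])
L,Rr,N=map(np.array,(L,Rr,N))
a=np.polyfit(L[:,0],L[:,1],1);b=np.polyfit(Rr[:,0],Rr[:,1],1);n=np.polyfit(N[:,1],N[:,0],1)
print('yaws',a[0],b[0],-n[0]); 
print('mid y at x=.5', (np.polyval(a,.5)+np.polyval(b,.5))/2,'width',np.polyval(a,.5)-np.polyval(b,.5))
print('near edge x at y=.108', np.polyval(n,.108))
E
python3 go.py 0.4557 0.1096 0.18 -1.61
```

```text
yaws -0.05650490609368698 0.3482020001789498 -0.05477173202479666
mid y at x=.5 0.1052179404732509 width 0.15633900548172805
near edge x at y=.108 0.47654784798623306
t 13.57 pos [ 0.4973 -0.262   0.1863] rot [ 3.1382e+00 -1.0000e-04 -1.7474e+00] F [-0.4  0.8 -1.6] w 0.0519
shift(tool now) [-358.5  106.2    6.6] len 374.0 turn [ 0.003  0.    -0.137]
shift after turn [-369.7   56.1    6.3]
```

View pics/p4.png

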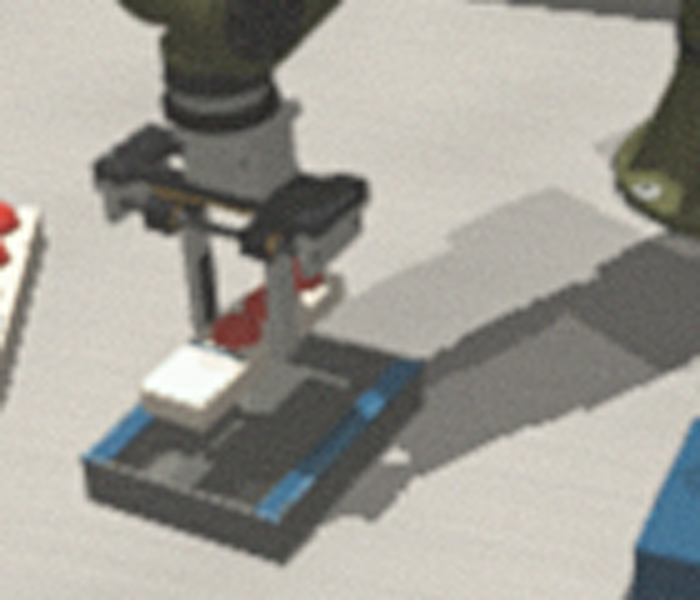

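The pack is lifted clear and level, with its label at crop (195,378). I'll fix the right-edge fit before moving on.

Run:
```python
from meas import *
t=cam('top')
g=cv2.cvtColor(cv2.imread('pics/top0.png'),cv2.COLOR_BGR2GRAY).astype(float)
Rr=[];L=[]
for v in list(range(204,223)):
    for (a,b,S,sg) in((250,264,L,-1),(288,304,Rr,1)):
        d=sg*np.diff(g[v,a:b]); d[d<5]=0; S.append(onz(t,a+.5+(d*np.arange(len(d))).sum()/d.sum(),v,.014)[:2])
for S in(L,Rr):
    S=np.array(S); p=np.polyfit(S[:,0],S[:,1],1); k=abs(S[:,1]-np.polyval(p,S[:,0]))<.003; p=np.polyfit(S[k,0],S[k,1],1)
    print(p[0],np.polyval(p,.5),k.sum())
```

```text
-0.0702650647773057 0.18341673164485084 19
-0.062124305897110106 0.032158047339932314 19
```

Request:
{"method": "move_arm", "body": {"rows": "0 0 0 0.003 0 -0.06; 0 0 0 0 0 -0.066; -46 7 0 0 0 0; -46 7 0 0 0 0; -46 7 0 0 0 0; -46 7 0 0 0 0; -46 7 0 0 0 0; -46 7 0 0 0 0; -46 7 0 0 0 0; -46 7 0 0 0 0; 0 0 0 0 0 0; 0 0 0 0 0 0"}}

```text
time_s: 15.12
ee_pos: [0.4525, 0.1196, 0.1755]
eef_rot: [3.122, 0.003, -1.617]
force: [0.7, -0.4, -1.3]
grip_width: 0.0519
```

```bash
python3 go.py 0.4562 0.1115 0.130 -1.621
python3 - <<'E'
from h import *
s=cam('scene'); cv2.imwrite('pics/q1.png',cv2.resize(s['color'][130:290,280:440],None,fx=4,fy=4,interpolation=cv2.INTER_CUBIC))
s=cam('top'); cv2.imwrite('pics/q1t.png',cv2.resize(s['color'][140:270,220:340],None,fx=5,fy=5,interpolation=cv2.INTER_CUBIC)[:600])
E
```

```text
t 15.12 pos [0.4525 0.1196 0.1755] rot [ 3.1218  0.0035 -1.6173] F [ 0.7 -0.4 -1.3] w 0.0519
shift(tool now) [ 8.1 -5.  45.4] len 46.4 turn [0.02  0.003 0.004]
shift after turn [ 7.9 -4.1 45.5]
```

View pics/q1.png

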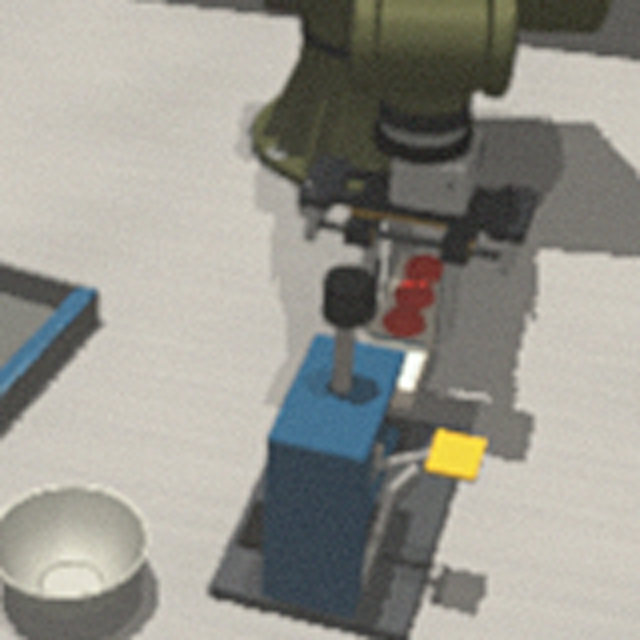

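View pics/q1t.png

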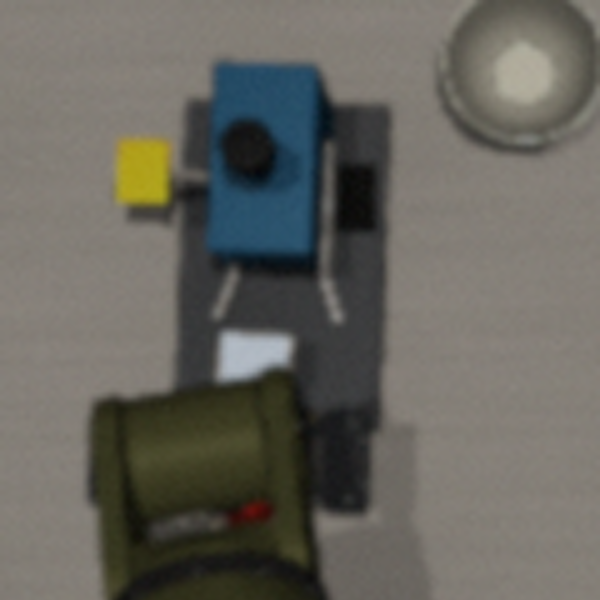

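Run:
```python
from h import *
t=cam('top')
f=lambda x,y,z:onz(t,x/5+220-.4,y/5+140-.4,z).round(4)
print(f(217,320,.032),f(340,320,.032),(f(217,320,.032)+f(340,320,.032))/2)
print('label',f(220,332,.098),f(294,335,.098))
```

```text
[0.556  0.1488 0.032 ] [0.5546 0.0603 0.032 ] [0.5553  0.10455 0.032  ]
label [0.5425 0.1385 0.098 ] [0.5397 0.0875 0.098 ]
```

Request:
{"method": "move_arm", "body": {"rows": "4 -2 20 0.02 0.003 0.002; 4 -2 20 0 0 0; 0 0 0 0 0 0; 0 0 0 0 0 0"}}

```text
time_s: 15.78
ee_pos: [0.4571, 0.1081, 0.1358]
eef_rot: [-3.139, 0.001, -1.626]
force: [0.7, -0.0, -1.9]
grip_width: 0.0518
```

```bash
python3 go.py 0.4562 0.1115 0.117 -1.621
```

```text
t 15.78 pos [0.4571 0.1081 0.1358] rot [-3.1389e+00  7.0000e-04 -1.6257e+00] F [ 0.7 -0.  -1.9] w 0.0518
shift(tool now) [-3.4  1.1 18.8] len 19.1 turn [-0.003  0.001 -0.005]
shift after turn [-3.4  1.  18.8]
```

Request:
{"method": "move_arm", "body": {"rows": "-2 1 9 -0.003 0 -0.005; -1 0 9 0 0 0; 0 0 0 0 0 0; 0 0 0 0 0 0"}}

```text
time_s: 16.27
ee_pos: [0.4566, 0.1115, 0.1176]
eef_rot: [-3.141, 0.001, -1.62]
force: [0.7, -0.3, -2.0]
grip_width: 0.0517
```

```bash
python3 go.py 0.5361 0.1075 0.117 -1.621;python3 - <<'E'
from h import *
s=cam('scene'); cv2.imwrite('pics/q2.png',cv2.resize(s['color'][160:300,300:440],None,fx=4,fy=4,interpolation=cv2.INTER_CUBIC))
s=cam('top'); cv2.imwrite('pics/q2t.png',cv2.resize(s['color'][140:260,220:340],None,fx=5,fy=5,interpolation=cv2.INTER_CUBIC)[:600])
E
```

```text
t 16.27 pos [0.4566 0.1115 0.1176] rot [-3.1406e+00  1.1000e-03 -1.6203e+00] F [ 0.7 -0.3 -2. ] w 0.0517
shift(tool now) [  0.1 -79.6   0.7] len 79.7 turn [-0.001  0.001  0.001]
shift after turn [  0.  -79.6   0.6]
```

View pics/q2.png

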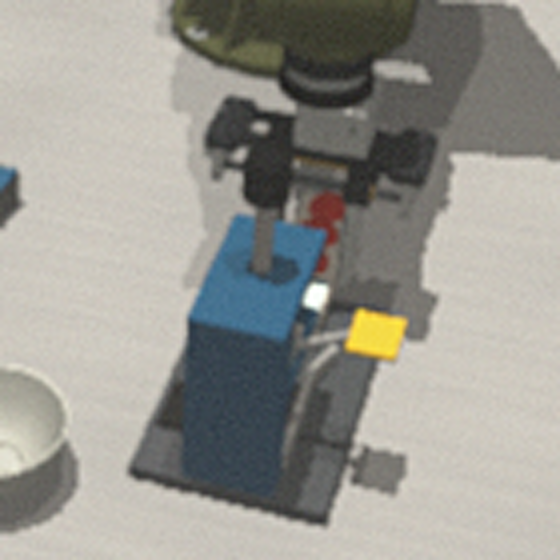

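View pics/q2t.png

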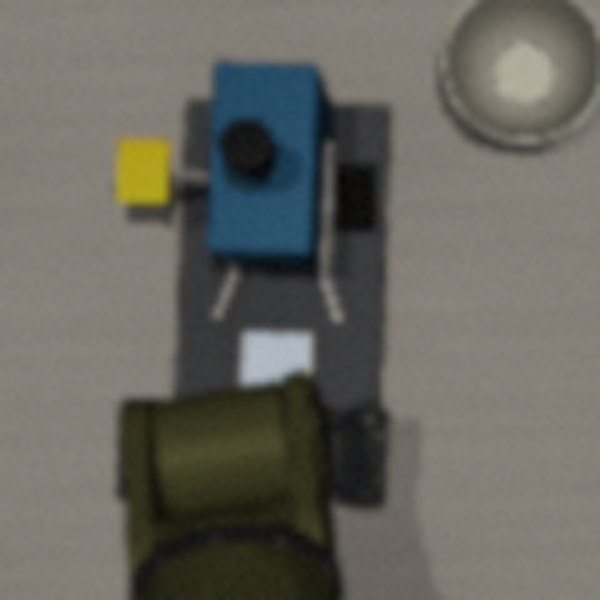

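The label is centred on the guide mouth: 277 against 278.5 in the crop. I'll slide it in with the middle hold.

Request:
{"method": "move_arm", "body": {"rows": "0 -10 0 0 0 0; 0 -10 0 0 0 0; 0 -10 0 0 0 0; 0 -10 0 0 0 0; 0 0 0 0 0 0"}}

```text
time_s: 17.0
ee_pos: [0.5002, 0.1093, 0.1182]
eef_rot: [-3.139, 0.001, -1.621]
force: [-0.1, -0.4, -1.8]
grip_width: 0.0517
```

```bash
python3 go.py 0.5361 0.1075 0.117 -1.621
```

```text
t 17.0 pos [0.5002 0.1093 0.1182] rot [-3.1391e+00  1.4000e-03 -1.6207e+00] F [-0.1 -0.4 -1.8] w 0.0517
shift(tool now) [ -0.  -36.    1.3] len 36.0 turn [-0.002  0.001  0.   ]
shift after turn [ -0.  -36.    1.2]
```

Request:
{"method": "move_arm", "body": {"rows": "0 -9 1 -0.002 0 0; 0 -9 0 0 0 0; 0 -9 0 0 0 0; 0 -7 0 0 0 0; 0 0 0 0 0 0; 0 0 1 0 0 0; 0 0 1 0 0 0; 0 0 1 0 0 0; 0 0 0 0 0 0"}}

```text
time_s: 18.12
ee_pos: [0.5361, 0.1075, 0.1157]
eef_rot: [-3.141, 0.001, -1.62]
force: [-0.7, 0.2, -1.2]
grip_width: 0.0518
```

```bash
python3 go.py 0.4811 0.1103 0.117 -1.621;python3 - <<'E'
from h import *
s=cam('scene'); cv2.imwrite('pics/q3.png',cv2.resize(s['color'][160:300,300:440],None,fx=4,fy=4,interpolation=cv2.INTER_CUBIC))
s=cam('top'); cv2.imwrite('pics/q3t.png',cv2.resize(s['color'][140:260,220:340],None,fx=5,fy=5,interpolation=cv2.INTER_CUBIC)[:600])
E
```

```text
t 18.12 pos [0.5361 0.1075 0.1157] rot [-3.1408e+00  1.0000e-03 -1.6201e+00] F [-0.7  0.2 -1.2] w 0.0518
shift(tool now) [-0.1 55.1 -1.4] len 55.1 turn [-0.001  0.001  0.001]
shift after turn [-0.  55.1 -1.3]
```

View pics/q3.png

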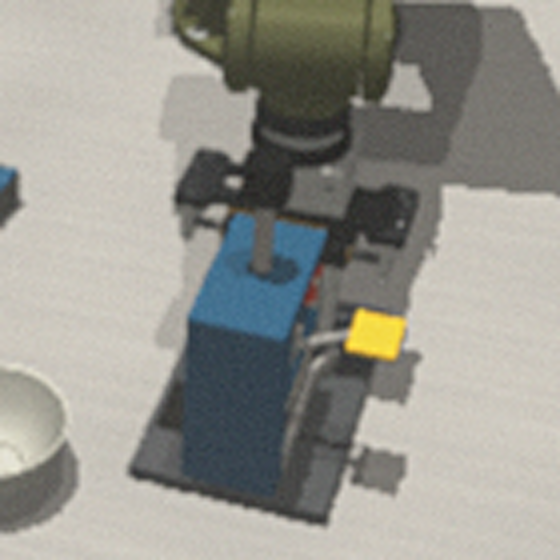

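View pics/q3t.png

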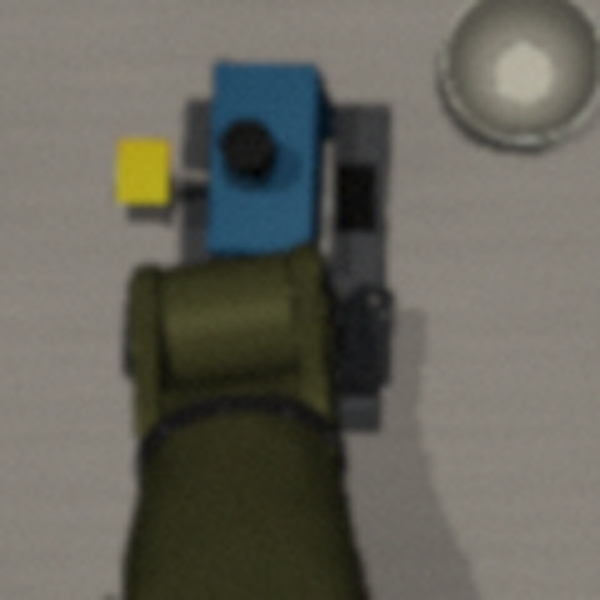

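The pack is in the channel with the striker still cocked. I'll open and step back 55 mm along it, then regrip.

Request:
{"method": "move_arm", "body": {"rows": "0 0 -1 0 0 0; 0 0 0 0 0 0; 0 0 0 0 0 0; 0 14 0 0 0 0; 0 14 0 0 0 0; 0 14 0 0 0 0; 0 13 0 0 0 0; 0 0 0 0 0 0; 0 0 0 0 0 0", "grip": 0.37}}

```text
time_s: 19.35
ee_pos: [0.48, 0.1103, 0.1165]
eef_rot: [-3.14, 0.001, -1.62]
force: [0.0, 0.4, 0.3]
grip_width: 0.064
```

```bash
python3 go.py 0.4811 0.1103 0.115 -1.621;python3 - <<'E'
from h import *
s=cam('top'); cv2.imwrite('pics/q4t.png',cv2.resize(s['color'][140:260,220:340],None,fx=5,fy=5,interpolation=cv2.INTER_CUBIC)[:600])
E
```

```text
t 19.35 pos [0.48   0.1103 0.1165] rot [-3.1401e+00  1.2000e-03 -1.6203e+00] F [0.  0.4 0.3] w 0.064
shift(tool now) [-0.  -1.1  1.5] len 1.9 turn [-0.001  0.001  0.001]
shift after turn [-0.  -1.1  1.5]
```

View pics/q4t.png

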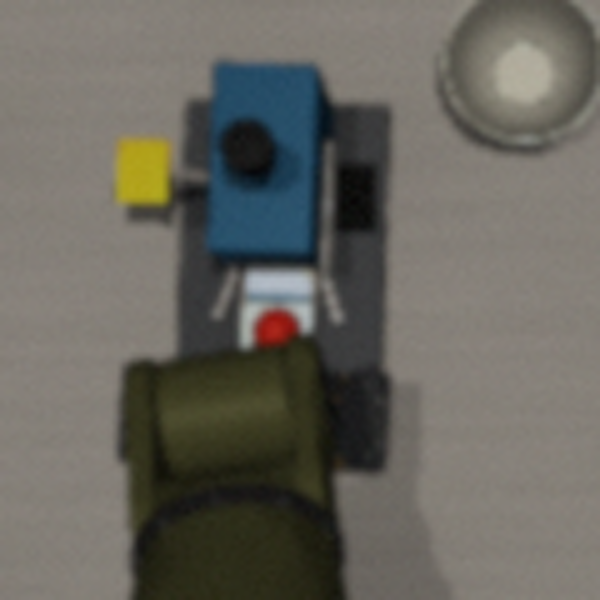

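Request:
{"method": "move_arm", "body": {"rows": "0 0 1 0 0 0; 0 0 0 0 0 0; 0 0 0 0 0 0; 0 -8 0 0 0 0; 0 -8 0 0 0 0; 0 -8 0 0 0 0; 0 -8 0 0 0 0; 0 -6 0 0 0 0; 0 0 0 0 0 0", "grip": -0.2, "newtons": 15}}

```text
time_s: 20.52
ee_pos: [0.521, 0.1082, 0.1152]
eef_rot: [-3.141, 0.001, -1.621]
force: [1.9, -0.4, -0.3]
grip_width: 0.0518
```

```bash
python3 go.py 0.5301 0.1078 0.116 -1.621
```

```text
t 20.52 pos [0.521  0.1082 0.1152] rot [-3.1406e+00  1.2000e-03 -1.6206e+00] F [ 1.9 -0.4 -0.3] w 0.0518
shift(tool now) [-0.1 -9.1 -0.8] len 9.1 turn [-0.001  0.001  0.   ]
shift after turn [-0.1 -9.1 -0.8]
```

Request:
{"method": "move_arm", "body": {"rows": "0 -3 0 0 0 0; 0 -3 0 0 0 0; 0 -2 0 0 0 0"}}

```text
time_s: 20.9
ee_pos: [0.529, 0.1078, 0.1152]
eef_rot: [-3.141, 0.001, -1.62]
force: [-2.3, 0.1, 2.9]
grip_width: 0.0518
```

Request:
{"method": "move_arm", "body": {"rows": "0 -2 0 0 0 0; 0 -2 0 0 0 0"}}

```text
time_s: 21.15
ee_pos: [0.5319, 0.1077, 0.1151]
eef_rot: [3.137, 0.001, -1.62]
force: [-17.8, 0.6, 11.9]
grip_width: 0.0519
```

It's home against the stop (−17.8 N at the predicted place). I'll let go and look.

Request:
{"method": "move_arm", "body": {"rows": "0 0 0 0 0 0; 0 0 0 0 0 0; 0 0 0 0 0 0; 0 5 -10 0 0 0; 0 20 -20 0 0 0; 0 40 -40 0 0 0; 0 50 -50 0 0 0; 0 50 -50 0 0 0; 0 20 -40 0 0 0; 0 0 0 0 0 0", "grip": 0.37}}

```text
time_s: 22.4
ee_pos: [0.3546, 0.1159, 0.321]
eef_rot: [-3.139, 0.002, -1.621]
force: [-0.1, 0.5, -0.4]
grip_width: 0.0644
```

```bash
python3 go.py 0.65 0.187 0.3 0
python3 - <<'E'
from meas import *
s=cam('scene'); cv2.imwrite('pics/q5.png',cv2.resize(s['color'][160:300,300:440],None,fx=4,fy=4,interpolation=cv2.INTER_CUBIC))
t=cam('top'); cv2.imwrite('pics/q5t.png',cv2.resize(t['color'][140:260,220:340],None,fx=5,fy=5,interpolation=cv2.INTER_CUBIC)[:600])
for b in blobs(mask(t,'red'),(255,180,300,250),5):
    m=cv2.moments(b); q=(m['m10']/m['m00'],m['m01']/m['m00']); w=onz(t,*q,.044); d=w[:2]-[.646,.102]; a=-.05
    print(q,w.round(4),'stamp',(d@[np.cos(a),np.sin(a)]).round(4),(d@[-np.sin(a),np.cos(a)]).round(4))
E
```

```text
t 22.4 pos [0.3546 0.1159 0.321 ] rot [-3.1393e+00  2.4000e-03 -1.6206e+00] F [-0.1  0.5 -0.4] w 0.0644
shift(tool now) [ -85.7 -291.4   21.8] len 304.5 turn [-0.004 -0.    -1.621]
shift after turn [295.4 -71.1  21. ]
(274.6621621621622, 213.33783783783784) [0.5196 0.1059 0.044 ] stamp -0.1264 -0.0025
(275.0, 202.56190476190474) [0.5581 0.1044 0.044 ] stamp -0.0879 -0.0019
(275.0, 194.16666666666666) [0.5882 0.1043 0.044 ] stamp -0.0578 -0.0006
```

View pics/q5.png

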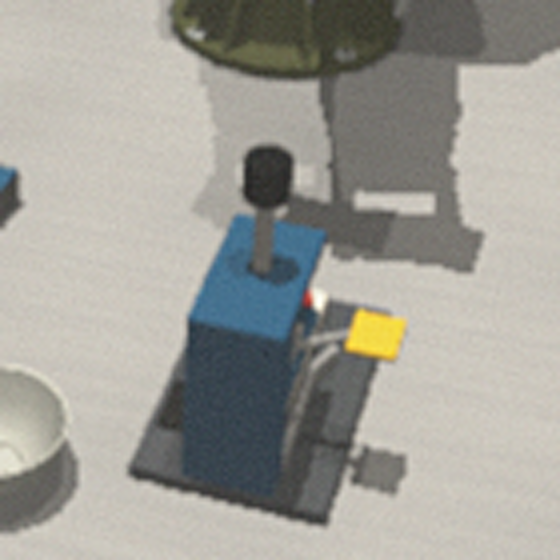

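View pics/q5t.png

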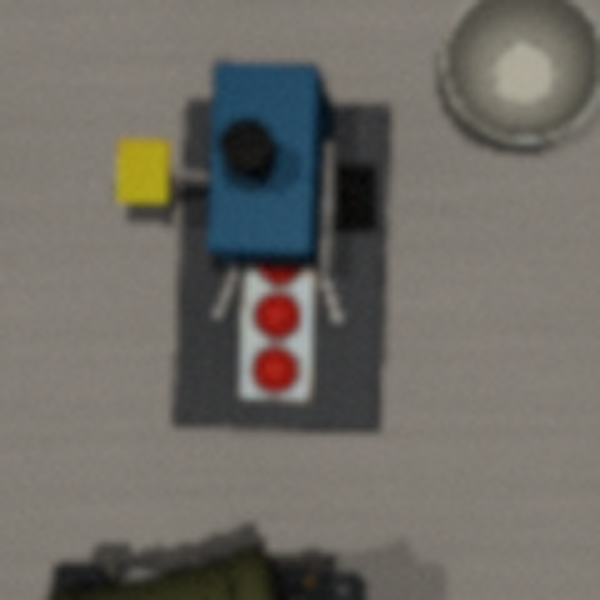

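Step 2 looks met: the domes read −126 and −88 mm in stamp x (−128 and −89 expected), and the striker is still cocked. Next I'll close the jaws, turn them along the stamp's x and go above the paddle.

Request:
{"method": "move_arm", "body": {"rows": "0 0 0 0 0 -0.157; 0 0 0 0 0 -0.157; 0 0 0 0 0 -0.157; 0 0 0 0 0 -0.157; 0 0 0 0 0 -0.157; 0 0 0 0 0 -0.157; 0 0 0 0 0 -0.157; 0 0 0 0 0 -0.157; 0 0 0 0 0 -0.157; 0 0 0 0 0 -0.157; 0 0 0 0 0 0", "grip": -1}}

```text
time_s: 23.88
ee_pos: [0.3568, 0.1141, 0.3026]
eef_rot: [3.136, 0.031, -0.005]
force: [-0.7, -0.7, -0.4]
grip_width: 0.0005
```

```bash
python3 go.py 0.651 0.187 0.3 -0.05
```

```text
t 23.88 pos [0.3568 0.1141 0.3026] rot [ 3.1362  0.0312 -0.0047] F [-0.7 -0.7 -0.4] w 0.0005
shift(tool now) [293.8 -74.2  -6.9] len 303.1 turn [0.006 0.031 0.045]
shift after turn [290.2 -87.5   2.6]
```

Request:
{"method": "move_arm", "body": {"rows": "0 0 -10 0.006 0.031 0.045; 0 -45 0 0 0 0; 0 -43 0 0 0 0; 45 0 0 0 0 0; 45 0 0 0 0 0; 45 0 0 0 0 0; 45 0 0 0 0 0; 45 0 0 0 0 0; 40 0 0 0 0 0; 0 0 0 0 0 0; 0 0 0 0 0 0"}}

```text
time_s: 25.25
ee_pos: [0.6356, 0.1837, 0.2979]
eef_rot: [3.136, 0.015, -0.098]
force: [-0.4, 0.1, -0.1]
grip_width: 0.0007
```

```bash
python3 go.py 0.651 0.188 0.245 -0.05
```

```text
t 25.25 pos [0.6356 0.1837 0.2979] rot [ 3.1359  0.0152 -0.0979] F [-0.4  0.1 -0.1] w 0.0007
shift(tool now) [15.7 -6.1 52.7] len 55.3 turn [ 0.005  0.015 -0.048]
shift after turn [15.2 -5.1 52.9]
```

Request:
{"method": "move_arm", "body": {"rows": "15 -5 0 0.005 0.015 -0.048; 0 0 20 0 0 0; 0 0 20 0 0 0; 0 0 0 0 0 0; 0 0 0 0 0 0"}}

```text
time_s: 25.88
ee_pos: [0.6483, 0.1886, 0.2586]
eef_rot: [-3.141, -0.001, -0.053]
force: [-0.7, 0.6, -0.2]
grip_width: 0.0009
```

```bash
python3 go.py 0.651 0.188 0.228 -0.05
python3 - <<'E'
from h import *
s=cam('scene'); cv2.imwrite('pics/t1.png',cv2.resize(s['color'][130:290,300:460],None,fx=4,fy=4,interpolation=cv2.INTER_CUBIC))
E
```

```text
t 25.88 pos [0.6483 0.1886 0.2586] rot [-3.1414e+00 -1.0000e-03 -5.3300e-02] F [-0.7  0.6 -0.2] w 0.0009
shift(tool now) [ 2.7  0.4 30.6] len 30.7 turn [-0.    -0.001 -0.003]
shift after turn [ 2.7  0.4 30.6]
```

View pics/t1.png

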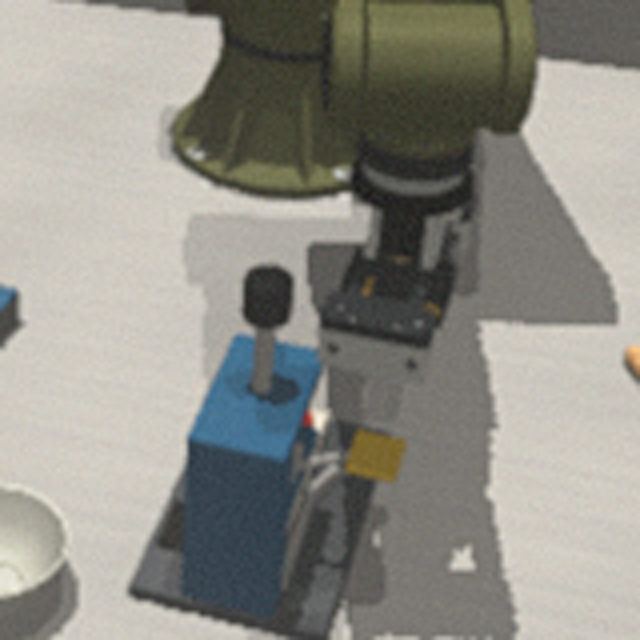

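The closed fingertips, at crop (382,415), stand over the paddle (375,455), and the gripper body is clear of the knob. I'll press.

Request:
{"method": "move_arm", "body": {"rows": "2 0 14 0 0 0; 1 0 12 0 0 0; 0 0 4 0 0 0; 0 0 4 0 0 0; 0 0 4 0 0 0; 0 0 4 0 0 0"}}

```text
time_s: 26.68
ee_pos: [0.6518, 0.1909, 0.2182]
eef_rot: [-3.136, -0.006, -0.053]
force: [-0.1, 0.5, 1.9]
grip_width: 0.0005
```

Run:
```python
from h import *
s=cam('scene'); cv2.imwrite('pics/t2.png',cv2.resize(s['color'][130:290,300:460],None,fx=4,fy=4,interpolation=cv2.INTER_CUBIC))
```

```text
(no output)
```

View pics/t2.png

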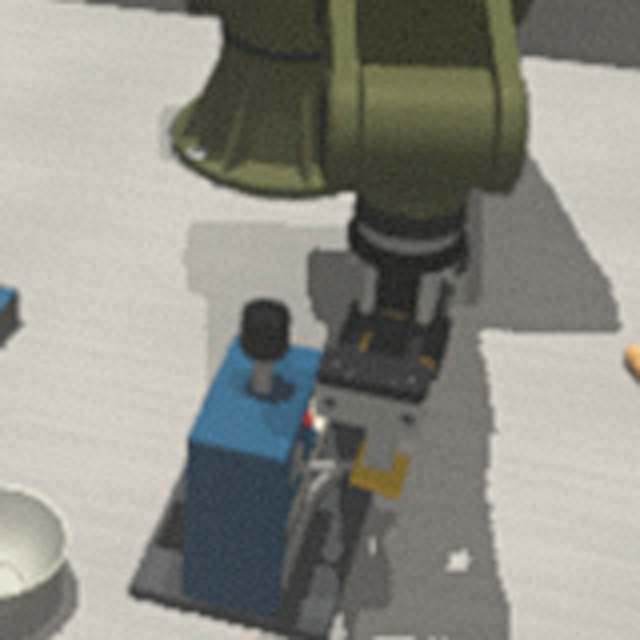

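The knob has dropped from crop (268,297) to (266,330), so the striker has fired. I'll withdraw upwards and back.

Request:
{"method": "move_arm", "body": {"rows": "0 0 -10 0 0 0; 0 0 -20 0 0 0; 0 0 -30 0 0 0; 0 0 -40 0 0 0; -40 -20 -20 0 0 0; -60 -10 0 0 0 0; -60 0 0 0 0 0; -50 0 0 0 0 0; 0 0 0 0 0 0; 0 0 0 0 0 0; 0 0 0 0 0 0"}}

```text
time_s: 28.1
ee_pos: [0.4382, 0.2299, 0.3447]
eef_rot: [-3.137, -0.008, -0.056]
force: [-0.0, -0.1, 0.0]
grip_width: 0.0003
```

Run:
```python
from meas import *
s=cam('scene'); cv2.imwrite('pics/f.png',cv2.resize(s['color'][130:290,250:450],None,fx=4,fy=3.7,interpolation=cv2.INTER_CUBIC))
t=cam('top'); cv2.imwrite('pics/ft.png',cv2.resize(t['color'][140:260,220:340],None,fx=5,fy=5,interpolation=cv2.INTER_CUBIC)[:600])
for b in blobs(mask(t,'red'),(255,180,300,250),5):
    m=cv2.moments(b); q=(m['m10']/m['m00'],m['m01']/m['m00']); w=onz(t,*q,.044); d=w[:2]-[.646,.102]; a=-.05
    print(q,'stamp',(d@[np.cos(a),np.sin(a)]).round(4),(d@[-np.sin(a),np.cos(a)]).round(4))
P=pts(t)
def top(u,v): return np.nanmedian(P[v-1:v+2,u-1:u+2,2])
k=(P[...,2]>.2)&(P[...,2]<.3)&(abs(P[...,0]-.646)<.03)&(abs(P[...,1]-.102)<.03)
print('knob top z',np.nanmedian(P[k][:,2]),k.sum())
for b in blobs(mask(t,'yellow'),(235,140,345,235)):
    m=np.zeros(P.shape[:2],np.uint8); cv2.drawContours(m,[b],-1,1,-1); print('paddle z',np.nanmedian(P[m>0][:,2]))
o=sensors.get_obs(); print(o['time_s'],o['ee_pos'],o['force'])
```

```text
(274.61842105263156, 213.42105263157896) stamp -0.1267 -0.0023
(275.0, 202.56190476190474) stamp -0.0879 -0.0019
(274.8333333333333, 194.13888888888889) stamp -0.0578 -0.0
knob top z 0.22992263748296926 101
paddle z 0.12895610358926413
28.2 [0.43818179 0.22990011 0.3444615 ] [-0.6571116  -0.91969288 -0.04379461]
```

View pics/f.png

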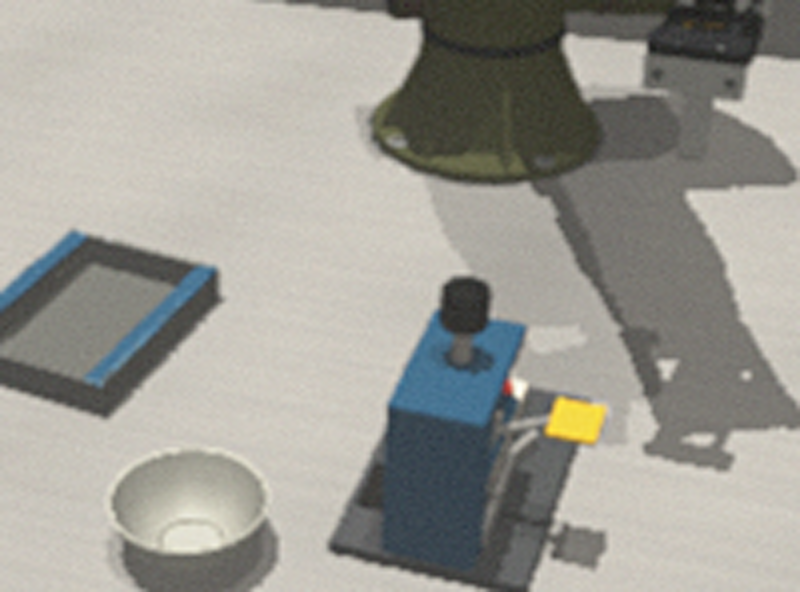

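View pics/ft.png

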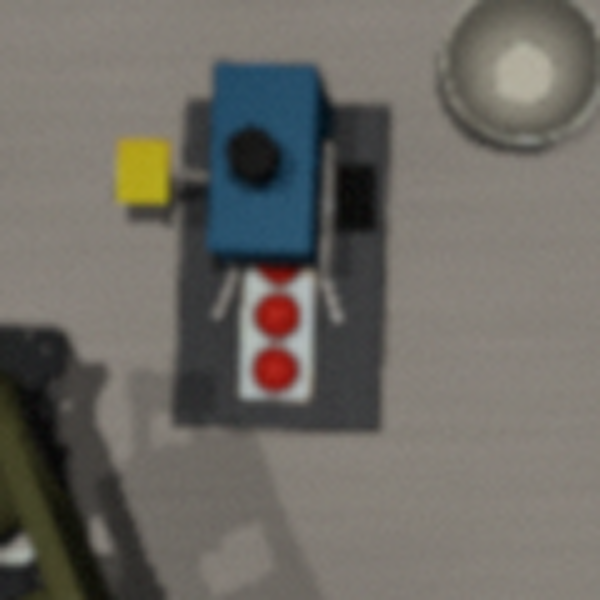

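The knob top is 15 mm above its lowest place (16 expected), the paddle is back up, and the pack hasn't moved. I'll hand in.

```bash
python3 -c "
from station import ctrl; print(ctrl.hand_in())"
```

```text
the job is handed in; nothing more can be done
None
```

The job is done and handed in at about 28 s; the hand-in gave no verdict. I cocked the striker and turned the pack straight, then lifted it out of the tray. I slid it home against the stop (18 N push), let go, fired the striker with the paddle and took the hand away.

- **Striker:** in the last pictures the knob top is about 15 mm above its lowest place (16 expected). I did not measure the striker's force on the label directly.
- **Paddle:** it is back up, reading 0.129 m against the 0.131 m given.
- **Pack:** it did not move on firing. The two fully visible domes read −127 and −88 mm along the stamp's x, against −128 and −89 expected. They sit about 2 mm off centre across, which is within the camera error.
- **Other objects:** I never went near the bowl, bottle or brush. The bowl looks unmoved; the bottle and brush I did not check again at the end.
- **One disagreement:** estimates of the stamp's yaw ranged from −0.03 to −0.07 rad; I used −0.05, and the pack went in cleanly.

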